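# Wipe the mitre offcuts off the trim board

### The job

Take the scraper block by its beech grip and wipe the two mahogany offcuts along the white trim board, over its edge and into the blue catch tray, pushing them with the block and not with the fingers. Then stand the scraper block upright on its red sole on the bare bench, off the board and tray, and let go.

Things in the scene. Friction and masses are not known exactly. Their poses are not given: they have to be found in the camera images.
- trim_board: Fixed white board, flat top 40 mm above the bench, spanning x -80 to 80, y -105 to 95 mm from its origin, which is at bench height; z up, no rim. At y = 95 it drops sheer into a joined blue catch tray, inside x -75 to 75, y 95 to 185 mm, floor 8 mm and walls' tops 34 mm above the bench. Wipe towards +y. The white strip with y under -35 mm starts empty.
- scraper_grip (a point): Centre of the scraper block's pale beech grip, 44 mm above its underside. Red sole 120 (x) by 44 (y) by 18 mm high; on it the grip, 100 (x) by 28 (y) mm, from 18 to 66 mm up. x along its length, z up; pinch across the 28 mm, along y. About 0.3 kg. Starts upright on the bench. A plain black sanding block with no grip, near it, is not the one.
- chip_a: Loose dark red-brown mahogany offcut, 36 (x) by 24 (y) by 14 (z) mm, one end blunt-pointed, about 14 g, flat on the white board with its origin within 30 mm of the board's line x = 0 and at y over -10 mm. Origin in the middle of its underside.
- chip_b: The second mahogany offcut, same shape and also within 30 mm of the board's line x = 0, at least 45 mm nearer to the tray than the first.
Mind the look-alikes: they are no part of the job. What is shaped like the chip_b but grey is not meant. What is shaped like the chip_a but yellow is not meant.

How it is judged (in metres and radians):
On the way:
1. the scraper block pushes an offcut ((contact force between scraper and chip_a above 0.02 N or contact force between scraper and chip_b above 0.02 N)).
At the end, for the whole second after the job is handed in: Both offcuts lie at rest inside the catch tray's walls, origins under 37 mm above the bench; the scraper block stands released and at rest on its sole on the bare bench (grip centre 39 to 48 mm above it, upright within 10 degrees), not on board or tray (y of chip_a in the frame of trim_board between 0.093 and 0.187 m and x of chip_a in the frame of trim_board between -0.077 and 0.077 m and z of each of chip_a, chip_b in the frame of trim_board below 0.037 m and linear speed of each of chip_a, chip_b, scraper below 0.03 m/s and y of chip_b in the frame of trim_board between 0.093 and 0.187 m and x of chip_b in the frame of trim_board between -0.077 and 0.077 m and height (world z) of scraper_grip between 0.039 and 0.048 m and angle between scraper_grip's own z axis and vertical below 0.17 rad); the robot touches nothing.
It fails at once if the fingers push an offcut (contact force between the fingers and chip_a above 0.3 N or contact force between the fingers and chip_b above 0.3 N).
It also fails if it takes over 45 s, if anything falls off the work surface, if the arm or the gripper's body presses on something with over 40 N, if the wrist force passes 120 N, or if a joint passes its speed limit or range.

### The arm

A 7-joint arm with a two-finger parallel gripper is mounted at the origin on the work surface. World frame = base frame: x ahead of the robot, y to its left, z up, the work surface at z = 0. Lengths are in mm, angles in rad, forces in N, time in s.
With the tool pointing down it reaches from about 400 to 925 mm from the base axis. Payload 4.1 kg.
Tool frame: the origin (TCP) lies on the front face of the gripper's body, between the roots of the fingers; the fingertips stand 73 mm ahead of it and the grasp point (between the pads) lies 54 mm ahead of it; z points along the fingers, y is the direction in which the jaws open and shut (so a half turn about z gives the same grasp; the last joint's range is limited). The gripper opens to 85 mm and grips with 20 to 120 N. Pads are 22 mm wide; open, the fingers measure 114 mm over their backs; the gripper's body (76 mm by 85 mm) begins 54 mm behind the grasp point. The pads swing forward as they close: fully open they stand 13 mm farther back than shut.
Start: joints at [-1.224, 0.398, 0.045, 1.537, -0.019, 1.207, -0.051], TCP at [280.247, 586.51, 303.947] pointing down, gripper open.
Joint ranges: [-2.82, 2.82], [-0.49, 2.23], [-1.37, 1.46], [0, 2.46], [-1.36, 4.5], [0.23, 2], [-2.94, 2.94]. Speed limits (rad/s): [2.57, 2.57, 3.14, 3.14, 3.14, 3.14, 3.14].

### API

Orientations are given as a unit quaternion [w, x, y, z].
In Python, from plant import bot, cams gives the robot as it stands.
- The arm moves only by the tool servo_tool, never from a script. Its argument "moves" is a list of rows, each a list of 2 entries, a list of its own where there are three numbers: the shift along the tool's x, y, z in mm, then the turn, a rotation vector about the tool's x, y, z in rad. In form: [[[x, y, z], [ax, ay, az]], ...]. A call has exactly 8 rows; each row is the pose to reach, as a shift and turn from the pose measured when the call began, along the tool's axes at that moment; what a row does not reach only later rows make up. A row lasts 1/10 s, in which the tool goes at most 50 mm and 8.59 degrees, less where a joint would pass 70% of its speed; a pose out of reach is approached as far as the arm can. A call with a gripper value outside its range is refused whole. "fingers" is the finger opening in mm, from 0 to 85.4, set as the call begins (left out, the last holds). The fingers move at their own pace and stop on an object; the grip force is fixed at half the most. Time passes only in rows, so rows that repeat a pose let the fingers close, or fill a call up. It gives the time, the measured TCP pose, the force and the opening at its end, in the units of the state.
- bot.state(): the state, without advancing time (a new reading comes with each control period).
- cams.capture(name): name is "side" or "top"; returns the picture (480x640x3 uint8, red, green, blue); there is no depth.
- cams.camera_info(name): a dict with "fx", "fy", "cx", "cy" (pixels), "view" (4x4, takes a point from world to camera coordinates). Camera axes: x right, y down, z forward; pixel columns grow to the right and rows downward; lengths in mm; the calibration is good to about 2 mm. A picture is of the moment at which its call begins. camera_info takes no time and is no camera call.
- bot.finish_job(): hands the job in, once; it reports no verdict.
The state is a dict: "time": time; "qpos": joint angles; "dq": joint speeds; "tau": joint torques, N m; "ee_pos": TCP position; "orientation": TCP orientation; "wrist_force": force on the tool from outside, world axes, zero at the start; "torque": the same for the moment, N m; "gripper_width": finger opening in mm.
Only numpy, scipy, OpenCV 4.12 (cv2) and the standard library are available. Lean on these libraries where they do the work, as an engineer would, in place of code of your own. Each camera call takes 0.05 s, during which the arm holds its last target.

## Working session

There is one attempt and no reset: what is moved stays moved. The work goes in short steps, Python scripts to look and compute and a tool call to move; the robot and the scene stay as the last step left them, time stands still between calls to the robot, and variables do not carry over. Pictures are saved under pics/ and viewed, and the job is handed in when it is done.

Besides the shell and the picture viewer there is one more tool, called after ">>>" as name(argument=value, ...), one argument or row to a line, values as JSON. servo_tool: Moves the arm, as the interface text tells. Its arguments: {"type":"object","properties":{"moves":{"type":"array","items":{"type":"array"}},"fingers":{"type":"number"}},"required":["moves"]}

```bash
ls; mkdir -p pics; python3 - <<'E'
from plant import bot,cams
import cv2
for n in("top","side"):
    cv2.imwrite(f"pics/{n}0.png",cams.capture(n)[:,:,::-1]); print(n,cams.camera_info(n))
print(bot.state())
E
```

```text
pics
top {'fx': 524.9383236744649, 'fy': 524.9383236744649, 'cx': 317.26946351992325, 'cy': 238.90735986862146, 'view': array([[-1.67889939e-01, -9.85804703e-01, -1.43407540e-03,
         2.82132783e+01],
       [-9.57685184e-01,  1.63445608e-01, -2.36906358e-01,
         5.83849634e+02],
       [ 2.33777795e-01, -3.84008013e-02, -9.71531431e-01,
         6.97456110e+02],
       [ 0.00000000e+00,  0.00000000e+00,  0.00000000e+00,
         1.00000000e+00]])}
side {'fx': 549.5677129778908, 'fy': 549.5677129778908, 'cx': 325.3346781966907, 'cy': 246.88202334976194, 'view': array([[-9.73591821e-01, -2.27579630e-01,  1.80687182e-02,
         5.57586807e+02],
       [-1.74537552e-01,  6.90981903e-01, -7.01484606e-01,
         1.75262765e+02],
       [ 1.47158450e-01, -6.86113345e-01, -7.12455521e-01,
         7.21877632e+02],
       [ 0.00000000e+00,  0.00000000e+00,  0.00000000e+00,
         1.00000000e+00]])}
{'time': 0.1, 'qpos': array([-1.22399004,  0.39912403,  0.04504178,  1.53774943, -0.0186957 ,
        1.20689425, -0.05068071]), 'dq': array([ 0.00115857, -0.00340592,  0.00191475, -0.00178871,  0.00019682,
        0.00124823, -0.00048956]), 'tau': array([ 4.70837695e-03, -4.76263154e+01,  1.37054265e+00, -2.54948813e+01,
        1.19732064e-02,  5.03577452e-03, -2.04539805e-05]), 'ee_pos': array([280.05483497, 586.08861161, 302.96550424]), 'orientation': array([-1.30893733e-04,  2.20999419e-01,  9.75273545e-01, -8.67004415e-04]), 'wrist_force': array([-0.59457582, -1.04002164,  0.34933943]), 'torque': array([ 0.05810644, -0.00911486,  0.00221707]), 'gripper_width': 85.62491003334495}
```

View pics/top0.png

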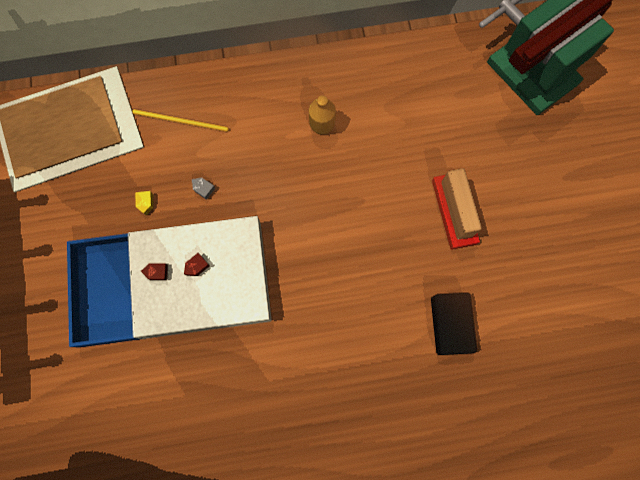

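View pics/side0.png

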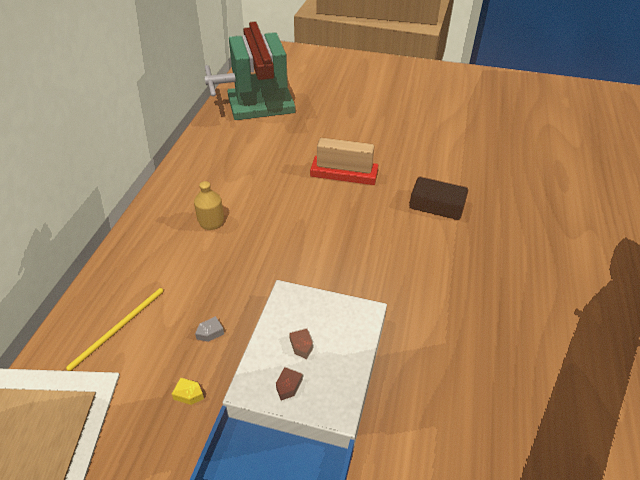

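The top view shows the tray at (100,290), the board at (200,275), chips at (155,271) and (196,265), the scraper at (460,208) and the black decoy at (454,324). The side view agrees. Next I'll measure these.

```bash
cat > h.py <<'E'
import numpy as np,cv2
from plant import bot,cams
def ray(n,uv,z):
    c=cams.camera_info(n);V=np.array(c["view"]);R=V[:3,:3];o=-R.T@V[:3,3]
    uv=np.atleast_2d(np.float64(uv))
    d=np.c_[(uv[:,0]-c["cx"])/c["fx"],(uv[:,1]-c["cy"])/c["fy"],np.ones(len(uv))]@R
    return o+d*((z-o[2])/d[:,2])[:,None]
def mask(im,kind):
    h=cv2.cvtColor(im,cv2.COLOR_RGB2HSV).astype(int);H,S,V=h[...,0],h[...,1],h[...,2]
    m={"white":(S<60)&(V>150),"chip":((H<8)|(H>172))&(S>110)&(V<160),"red":((H<5)|(H>174))&(S>200)&(V>140),
       "beech":(H>10)&(H<22)&(S<140)&(V>140)}[kind]
    return m.astype(np.uint8)
def blobs(im,kind,box,amin=40):
    x0,y0,x1,y1=box;m=mask(im,kind);k=np.zeros_like(m);k[y0:y1,x0:x1]=m[y0:y1,x0:x1]
    cs,_=cv2.findContours(k,cv2.RETR_EXTERNAL,cv2.CHAIN_APPROX_NONE)
    return sorted([c[:,0,:] for c in cs if cv2.contourArea(c)>amin],key=lambda c:-cv2.contourArea(c))
def rect(P):
    return cv2.minAreaRect(np.float32(P[:,:2]))
E
python3 - <<'E'
from h import *
np.set_printoptions(precision=1,suppress=True)
for n,bs in(("top",[("white",(100,200,300,350),40),("chip",(130,245,215,285),54*0+47),("beech",(430,155,490,250),66),("red",(430,155,490,250),18)]),
            ("side",[("white",(200,270,400,445),40),("chip",(260,320,330,410),47),("beech",(300,130,390,175),66),("red",(300,130,390,190),18)])):
    im=cv2.imread(f"pics/{n}0.png")[:,:,::-1].copy()
    for k,b,z in bs:
        for c in blobs(im,k,b)[:2]:
            P=ray(n,c,z);r=rect(P)
            print(n,k,c.min(0),c.max(0),"rect",np.round(r[0],1),np.round(r[1],1),round(r[2],1)); print(cv2.boxPoints(r).tolist())
E
```

```text
top white [128 216] [268 337] rect [563.4 115.7] [199. 160.] 88.0
[[479.9476623535156, 19.106430053710938], [639.84228515625, 13.417144775390625], [646.920166015625, 212.33790588378906], [487.0255126953125, 218.02719116210938]]
top chip [184 253] [208 275] rect [575.3 116.6] [26.6 35.1] 30.9
[[554.9207763671875, 124.8866958618164], [572.944580078125, 94.74958038330078], [595.7611083984375, 108.39525604248047], [577.7373046875, 138.53237915039062]]
top chip [142 264] [166 279] rect [577.5 176.1] [36.4 22.6] 80.3
[[563.3414306640625, 160.04812622070312], [585.6207275390625, 156.24835205078125], [591.7447509765625, 192.15521240234375], [569.4654541015625, 195.95498657226562]]
top red [434 176] [479 247] rect [ 604.1 -297. ] [118.6  43.2] 2.7
[[543.7784423828125, -278.29150390625], [545.8287353515625, -321.41204833984375], [664.3218994140625, -315.77789306640625], [662.2716064453125, -272.6573486328125]]
side white [223 280] [386 444] rect [564.8 124.1] [212.2 160.2] 88.1
[[481.2135314941406, 20.68596649169922], [641.3628540039062, 15.429161071777344], [648.3248291015625, 227.52560424804
[... 265 characters left out ...]
5]]
side chip [276 375] [295 393] rect [581.  176.4] [22.7 24.1] 13.8
[[567.1392211914062, 185.3711700439453], [572.8809204101562, 161.9766387939453], [594.9060668945312, 167.3822784423828], [589.1643676757812, 190.7768096923828]]
side beech [317 136] [373 171] rect [ 603.7 -267.1] [102.   85.1] 1.9
[[551.2855224609375, -226.1869659423828], [554.0504150390625, -311.2362365722656], [656.026123046875, -307.92108154296875], [653.26123046875, -222.87179565429688]]
side red [350 164] [376 177] rect [ 570.  -296.5] [46.1 37.8] -0.0
[[546.9593505859375, -277.55120849609375], [546.9593505859375, -315.36322021484375], [593.0430908203125, -315.36322021484375], [593.0430908203125, -277.55120849609375]]
```

```bash
cat >> h.py <<'E'
from scipy.spatial.transform import Rotation as Ro
def yawR(deg): # tool down, tool y heading 90+deg
    t=np.radians(deg); y=np.array([-np.sin(t),np.cos(t),0]);z=np.array([0,0,-1.]);x=np.cross(y,z)
    return Ro.from_matrix(np.c_[x,y,z])
def delta(p,deg):
    s=bot.state();R=Ro.from_quat(s["orientation"],scalar_first=True)
    print("t",round(s["time"],2),"tcp",np.round(s["ee_pos"],1),"q",np.round(s["qpos"],2),"F",np.round(s["wrist_force"],1),"w",round(s["gripper_width"],1))
    print("shift",np.round(R.inv().apply(np.array(p)-s["ee_pos"]),1),"turn",np.round((R.inv()*yawR(deg)).as_rotvec(),3))
E
python3 - <<'E'
from h import *
np.set_printoptions(precision=1,suppress=True)
im=cv2.imread("pics/top0.png")[:,:,::-1].copy()
h=cv2.cvtColor(im,cv2.COLOR_RGB2HSV); print(h[205,462],h[190,455],h[300,100],h[180,420])
m=((h[...,2]>180)&(h[...,0]>8)&(h[...,0]<25)&(h[...,1]<150)).astype(np.uint8);k=np.zeros_like(m);k[160:250,430:490]=m[160:250,430:490]
cs,_=cv2.findContours(k,cv2.RETR_EXTERNAL,cv2.CHAIN_APPROX_NONE)
c=max(cs,key=cv2.contourArea)[:,0];r=rect(ray("top",c,66));print(c.min(0),c.max(0),r)
delta([604,-297,220],2.7)
E
```

```text
[ 15 148 205] [ 16 145 211] [106 190 126] [ 12 185 168]
[451 171] [479 231] ((603.3564453125, -297.18963623046875), (94.82827758789062, 24.132644653320312), 1.6734013557434082)
t 0.1 tcp [280.1 586.1 303. ] q [-1.2  0.4  0.1  1.5 -0.   1.2 -0.1] F [-0.6 -1.   0.3] w 85.6
shift [-673.  -657.    84.2] turn [-0.  -0.  -0.5]
```

>>> servo_tool(
  moves=[
    [[-20, -20, 0], [0, 0, -0.06]],
    [[-53, -52, 0], [0, 0, -0.12]],
    [[-86, -84, 0], [0, 0, -0.18]],
    [[-119, -116, 0], [0, 0, -0.24]],
    [[-152, -148, 0], [0, 0, -0.3]],
    [[-185, -180, 0], [0, 0, -0.36]],
    [[-218, -212, 0], [0, 0, -0.42]],
    [[-251, -244, 0], [0, 0, -0.49]],
  ],
  fingers=85,
)

```text
time: 0.9
ee_pos: [401.5, 255.7, 303.2]
orientation: [-0.0, -0.024, 1.0, -0.001]
wrist_force: [1.2, -0.1, -0.4]
gripper_width: 84.8
```

```bash
python3 -c "
from h import *
delta([604,-297,200],2.3)"
```

```text
t 0.9 tcp [401.5 255.7 303.2] q [-0.81  0.09  0.16  1.94 -0.01  1.12  0.98] F [ 1.2 -0.1 -0.4] w 84.8
shift [-176.3 -561.5  104. ] turn [-0.002 -0.001  0.007]
```

>>> servo_tool(
  moves=[
    [[-14, -45, 0], [0, 0, 0]],
    [[-28, -90, 0], [0, 0, 0]],
    [[-42, -135, 0], [0, 0, 0]],
    [[-56, -180, 0], [0, 0, 0]],
    [[-71, -225, 0], [0, 0, 0]],
    [[-85, -270, 0], [0, 0, 0]],
    [[-99, -315, 10], [0, 0, 0]],
    [[-113, -360, 20], [0, 0, 0]],
  ],
)

```text
time: 1.7
ee_pos: [531.7, -100.3, 283.6]
orientation: [-0.0, -0.024, 1.0, -0.001]
wrist_force: [1.2, -0.1, -0.6]
gripper_width: 84.9
```

```bash
python3 -c "
from h import *
delta([604,-297,180],2.3)"
```

```text
t 1.7 tcp [ 531.7 -100.3  283.6] q [-0.31  0.24  0.49  1.83 -0.13  1.09  1.85] F [ 1.2 -0.1 -0.6] w 84.9
shift [ -62.9 -199.8  103.8] turn [-0.001 -0.     0.007]
```

>>> servo_tool(
  moves=[
    [[-13, -40, 20], [0, 0, 0.007]],
    [[-26, -80, 40], [0, 0, 0.007]],
    [[-38, -120, 60], [0, 0, 0.007]],
    [[-51, -160, 80], [0, 0, 0.007]],
    [[-63, -190, 100], [0, 0, 0.007]],
    [[-63, -200, 104], [0, 0, 0.007]],
    [[-63, -200, 104], [0, 0, 0.007]],
    [[-63, -200, 104], [0, 0, 0.007]],
  ],
)

```text
time: 2.5
ee_pos: [604.1, -296.0, 180.2]
orientation: [-0.0, -0.021, 1.0, -0.0]
wrist_force: [-0.5, 0.4, 1.3]
gripper_width: 85.0
```

```bash
python3 -c "
from h import *
delta([604,-297,98],2.3)
cv2.imwrite('pics/side1.png',cams.capture('side')[:,:,::-1])"
```

```text
t 2.5 tcp [ 604.1 -296.   180.2] q [ 0.06  0.59  0.48  1.61 -0.31  1.01  2.25] F [-0.5  0.4  1.3] w 85.0
shift [ 0.2 -1.  82.2] turn [-0.    -0.     0.001]
```

View pics/side1.png

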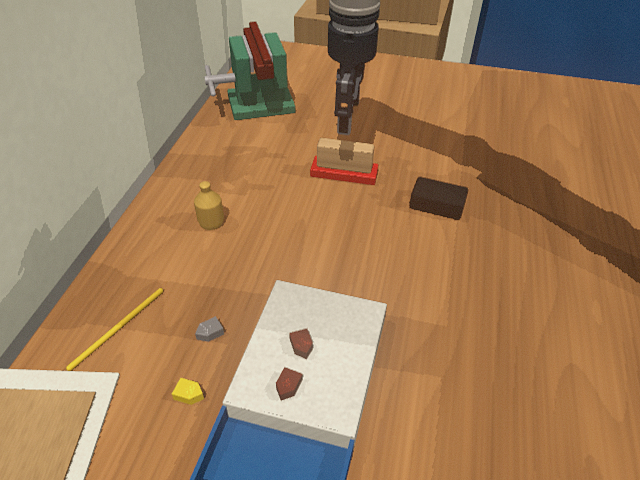

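The side view shows the fingers centred over the beech grip, near (345,130), so I'll descend.

>>> servo_tool(
  moves=[
    [[0, -1, 20], [0, 0, 0]],
    [[0, -1, 40], [0, 0, 0]],
    [[0, -1, 60], [0, 0, 0]],
    [[0, -1, 75], [0, 0, 0]],
    [[0, -1, 80], [0, 0, 0]],
    [[0, -1, 82], [0, 0, 0]],
    [[0, -1, 82], [0, 0, 0]],
    [[0, -1, 82], [0, 0, 0]],
  ],
)

```text
time: 3.35
ee_pos: [605.3, -296.8, 99.8]
orientation: [0.001, -0.021, 1.0, -0.001]
wrist_force: [0.6, -1.0, 0.4]
gripper_width: 85.4
```

>>> servo_tool(
  moves=[
    [[0, 0, 0], [0, 0, 0]],
    [[0, 0, 0], [0, 0, 0]],
    [[0, 0, 0], [0, 0, 0]],
    [[0, 0, 0], [0, 0, 0]],
    [[0, 0, 0], [0, 0, 0]],
    [[0, 0, 0], [0, 0, 0]],
    [[0, 0, 0], [0, 0, 0]],
    [[0, 0, 0], [0, 0, 0]],
  ],
  fingers=0,
)

```text
time: 4.15
ee_pos: [605.4, -297.3, 100.1]
orientation: [0.002, -0.021, 1.0, -0.001]
wrist_force: [0.1, -1.2, 2.6]
gripper_width: 27.3
```

```bash
python3 -c "
from h import *
delta([604,-297,260],2.3)
cv2.imwrite('pics/side2.png',cams.capture('side')[:,:,::-1])"
```

```text
t 4.15 tcp [ 605.4 -297.3  100.1] q [ 0.09  0.69  0.44  1.65 -0.36  0.88  2.28] F [ 0.1 -1.2  2.6] w 27.3
shift [ 9.000e-01  1.000e-01 -1.599e+02] turn [-0.002  0.003  0.002]
```

View pics/side2.png

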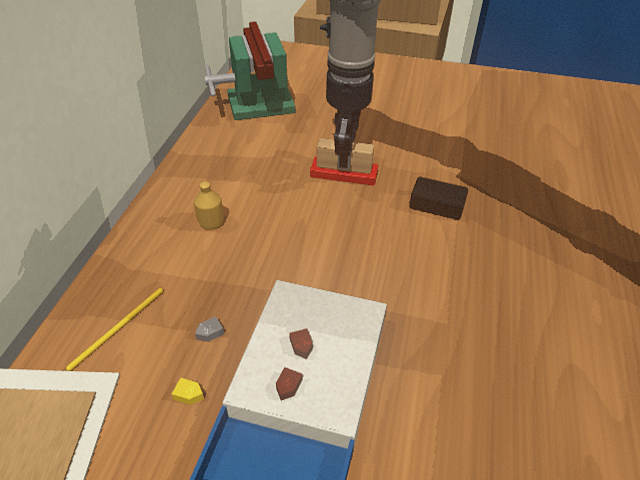

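The grasp holds: the opening is 27.3 mm for the 28 mm grip, and the sole underside is at TCP z − 100. Next I'll lift and carry it to board y = −70. I'm shifting it to board x = −20 so the chips meet the sole beside the fingers.

>>> servo_tool(
  moves=[
    [[0, 0, -10], [0, 0, 0]],
    [[0, 0, -30], [0, 0, 0]],
    [[0, 0, -60], [0, 0, 0]],
    [[0, 0, -90], [0, 0, 0]],
    [[0, 0, -115], [0, 0, 0]],
    [[0, 0, -130], [0, 0, 0]],
    [[0, 0, -130], [0, 0, 0]],
    [[0, 0, -130], [0, 0, 0]],
  ],
)

```text
time: 5.0
ee_pos: [604.4, -296.3, 228.8]
orientation: [0.001, -0.021, 1.0, -0.0]
wrist_force: [0.2, 0.1, -5.0]
gripper_width: 27.1
```

```bash
python3 -c "
from h import *
delta([541.1,51.4,230],-2.0)"
```

```text
t 5.0 tcp [ 604.4 -296.3  228.8] q [ 0.05  0.55  0.5   1.57 -0.28  1.1   2.23] F [ 0.2  0.1 -5. ] w 27.1
shift [ 48.5 350.1  -1.4] turn [-0.     0.001  0.077]
```

>>> servo_tool(
  moves=[
    [[3, 20, 0], [0, 0, 0]],
    [[8, 60, 0], [0, 0, 0.02]],
    [[14, 105, 0], [0, 0, 0.03]],
    [[21, 150, 0], [0, 0, 0.04]],
    [[27, 195, 0], [0, 0, 0.05]],
    [[33, 240, 0], [0, 0, 0.06]],
    [[39, 285, 0], [0, 0, 0.07]],
    [[45, 325, 0], [0, 0, 0.077]],
  ],
)

```text
time: 5.8
ee_pos: [543.7, 29.2, 226.6]
orientation: [-0.001, 0.017, 1.0, -0.0]
wrist_force: [-0.2, 0.3, -4.2]
gripper_width: 27.5
```

>>> servo_tool(
  moves=[
    [[3, 20, 0], [0, 0, 0]],
    [[3, 25, 0], [0, 0, 0]],
    [[3, 25, 10], [0, 0, 0]],
    [[3, 25, 30], [0, 0, 0]],
    [[3, 25, 50], [0, 0, 0]],
    [[3, 25, 60], [0, 0, 0]],
    [[3, 25, 60], [0, 0, 0]],
    [[3, 25, 60], [0, 0, 0]],
  ],
)

```text
time: 6.6
ee_pos: [541.7, 53.2, 166.7]
orientation: [-0.001, 0.018, 1.0, -0.001]
wrist_force: [-0.2, -0.1, -3.0]
gripper_width: 27.3
```

```bash
python3 -c "
from h import *
delta([541.1,51.4,142],-2.0)
for n in('side','top'):cv2.imwrite(f'pics/{n}3.png',cams.capture(n)[:,:,::-1])"
```

```text
t 6.6 tcp [541.7  53.2 166.7] q [-0.53  0.39  0.44  1.94 -0.22  0.86  1.56] F [-0.2 -0.1 -3. ] w 27.3
shift [ 0.4 -1.8 24.7] turn [-0.001 -0.003 -0.   ]
```

View pics/side3.png

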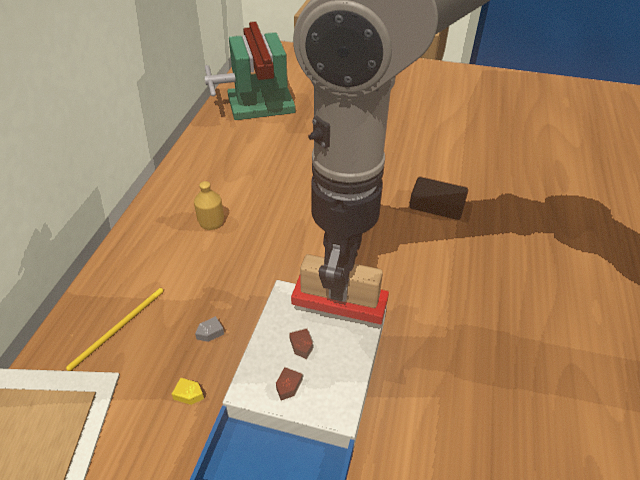

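View pics/top3.png

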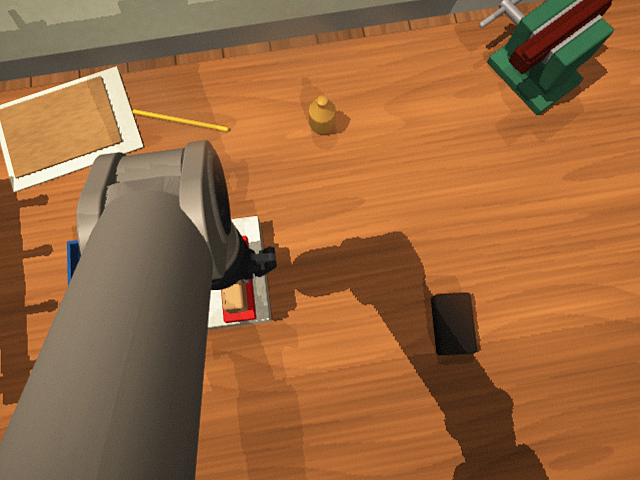

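The side view shows the sole level over the empty strip, from (292,300) to (388,320), with both chips untouched ahead of it at (302,343) and (289,382). The top view is mostly blocked by the arm. I'll lower it now.

>>> servo_tool(
  moves=[
    [[0, -2, 8], [0, 0, 0]],
    [[0, -2, 15], [0, 0, 0]],
    [[0, -2, 20], [0, 0, 0]],
    [[0, -2, 23], [0, 0, 0]],
    [[0, -2, 24], [0, 0, 0]],
    [[0, -2, 24], [0, 0, 0]],
    [[0, -2, 24], [0, 0, 0]],
    [[0, -2, 24], [0, 0, 0]],
  ],
)

```text
time: 7.5
ee_pos: [542.3, 51.8, 143.7]
orientation: [-0.0, 0.017, 1.0, -0.0]
wrist_force: [-0.0, 0.7, -3.3]
gripper_width: 27.1
```

```bash
python3 -c "
from h import *
delta([546.9,214.3,142],-2.0)
for n in('side',):cv2.imwrite(f'pics/{n}4.png',cams.capture(n)[:,:,::-1])"
```

```text
t 7.5 tcp [542.3  51.8 143.7] q [-0.52  0.43  0.43  1.95 -0.24  0.81  1.58] F [-0.   0.7 -3.3] w 27.1
shift [  0.9 162.5   1.7] turn [-0.    -0.     0.001]
```

View pics/side4.png

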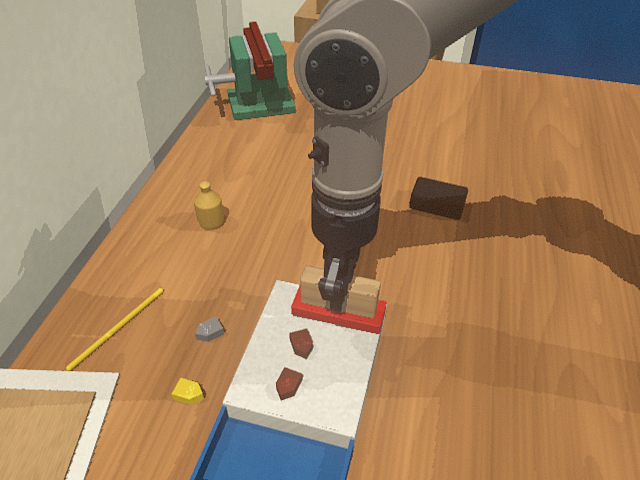

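The sole sits just above the board, and its left end clears both chips' outer sides. Pushing now.

>>> servo_tool(
  moves=[
    [[0, 5, 1], [0, 0, 0]],
    [[0, 15, 2], [0, 0, 0]],
    [[0, 27, 2], [0, 0, 0]],
    [[0, 39, 2], [0, 0, 0]],
    [[0, 51, 2], [0, 0, 0]],
    [[0, 63, 2], [0, 0, 0]],
    [[0, 75, 2], [0, 0, 0]],
    [[0, 82, 2], [0, 0, 0]],
  ],
)

```text
time: 8.35
ee_pos: [545.0, 135.7, 141.7]
orientation: [-0.0, 0.016, 1.0, 0.0]
wrist_force: [0.2, 0.3, -3.7]
gripper_width: 27.2
```

```bash
python3 -c "
from h import *
delta([546.9,214.3,142],-2.0)
for n in('side',):cv2.imwrite(f'pics/{n}5.png',cams.capture(n)[:,:,::-1])"
```

```text
t 8.35 tcp [545.  135.7 141.7] q [-0.64  0.45  0.41  1.92 -0.24  0.82  1.43] F [ 0.2  0.3 -3.7] w 27.2
shift [ 0.7 78.6 -0.3] turn [ 0.001 -0.     0.002]
```

View pics/side5.png

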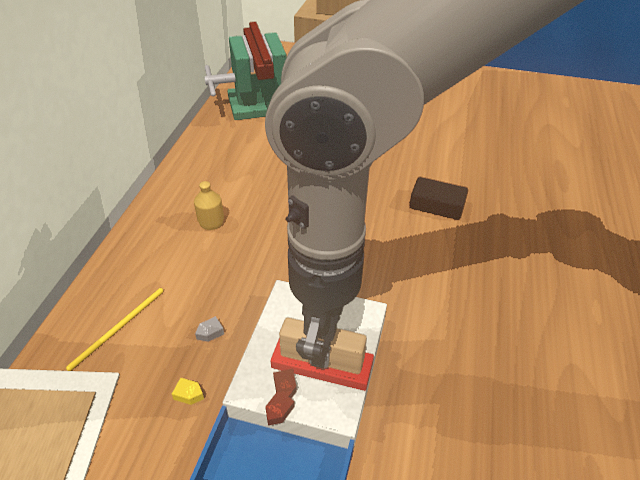

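Both chips are now lined up in front of the sole, with a at (284,385) and b at (280,408), clear of the fingers. Continuing.

>>> servo_tool(
  moves=[
    [[0, 5, 0], [0, 0, 0]],
    [[0, 11, 0], [0, 0, 0]],
    [[0, 17, 0], [0, 0, 0]],
    [[0, 23, 0], [0, 0, 0]],
    [[0, 29, 0], [0, 0, 0]],
    [[0, 35, 0], [0, 0, 0]],
    [[0, 40, 0], [0, 0, 0]],
    [[0, 42, 0], [0, 0, 0]],
  ],
)

```text
time: 9.2
ee_pos: [546.4, 179.6, 141.7]
orientation: [-0.0, 0.015, 1.0, 0.001]
wrist_force: [-0.0, 1.0, -3.5]
gripper_width: 27.2
```

```bash
python3 -c "
from h import *
delta([546.9,214.3,142],-2.0)
for n in('side',):cv2.imwrite(f'pics/{n}6.png',cams.capture(n)[:,:,::-1])"
```

```text
t 9.2 tcp [546.4 179.6 141.7] q [-0.7   0.47  0.4   1.88 -0.24  0.83  1.36] F [-0.   1.  -3.5] w 27.2
shift [ 0.5 34.7 -0.2] turn [ 0.002 -0.     0.004]
```

View pics/side6.png

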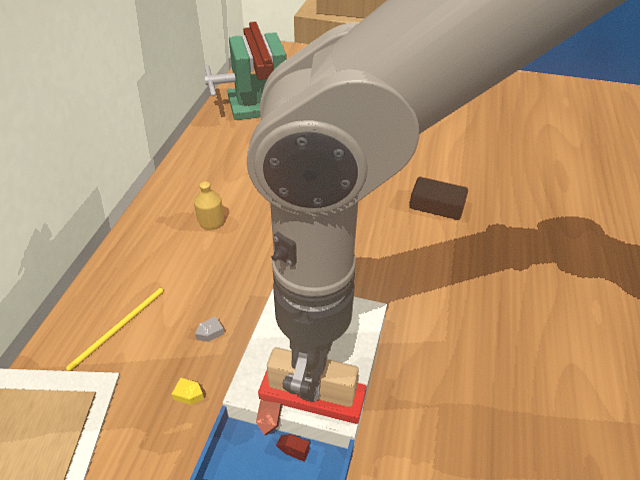

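Chip b is in the tray at (293,446), and chip a sits at the edge at (268,417). I'll finish the push.

>>> servo_tool(
  moves=[
    [[0, 6, 0], [0, 0, 0]],
    [[0, 14, 0], [0, 0, 0]],
    [[0, 22, 0], [0, 0, 0]],
    [[0, 30, 0], [0, 0, 0]],
    [[0, 36, 0], [0, 0, 0]],
    [[0, 38, 0], [0, 0, 0]],
    [[0, 38, 0], [0, 0, 0]],
    [[0, 38, 0], [0, 0, 0]],
  ],
)

```text
time: 10.05
ee_pos: [547.5, 217.2, 141.7]
orientation: [-0.0, 0.015, 1.0, 0.001]
wrist_force: [-0.3, -0.2, -4.2]
gripper_width: 27.4
```

```bash
python3 -c "
from h import *
delta([546.9,214.3,242],-2.0)
for n in('side',):cv2.imwrite(f'pics/{n}7.png',cams.capture(n)[:,:,::-1])"
```

```text
t 10.05 tcp [547.5 217.2 141.7] q [-0.75  0.49  0.39  1.85 -0.24  0.85  1.3 ] F [-0.3 -0.2 -4.2] w 27.4
shift [   0.6   -2.8 -100.3] turn [ 0.001 -0.     0.004]
```

View pics/side7.png

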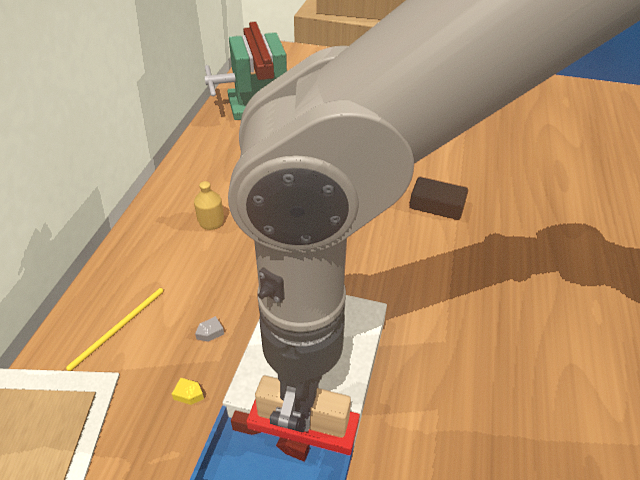

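Chip a shows at (243,421) beside the sole's left end, and I can't tell if it has dropped. I'll lift and back off to see.

>>> servo_tool(
  moves=[
    [[0, 0, -10], [0, 0, 0]],
    [[0, 0, -35], [0, 0, 0]],
    [[0, -20, -60], [0, 0, 0]],
    [[0, -55, -80], [0, 0, 0]],
    [[0, -95, -90], [0, 0, 0]],
    [[0, -135, -90], [0, 0, 0]],
    [[0, -170, -90], [0, 0, 0]],
    [[0, -180, -90], [0, 0, 0]],
  ],
)

```text
time: 10.9
ee_pos: [541.5, 30.7, 232.8]
orientation: [0.0, 0.02, 1.0, -0.001]
wrist_force: [-0.7, -0.7, -2.9]
gripper_width: 27.6
```

```bash
python3 -c "
from h import *
delta([546.9,214.3,242],-2.0)
for n in('side','top'):cv2.imwrite(f'pics/{n}8.png',cams.capture(n)[:,:,::-1])"
```

```text
t 10.9 tcp [541.5  30.7 232.8] q [-0.55  0.31  0.5   1.89 -0.17  0.99  1.56] F [-0.7 -0.7 -2.9] w 27.6
shift [  1.8 183.6  -9.4] turn [-0.001  0.001 -0.004]
```

View pics/side8.png

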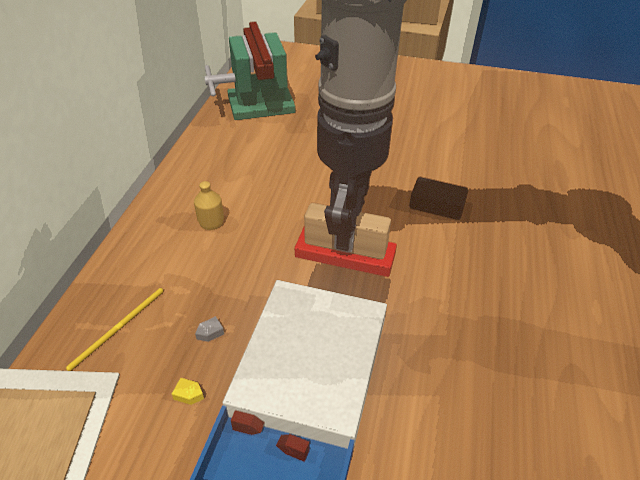

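View pics/top8.png

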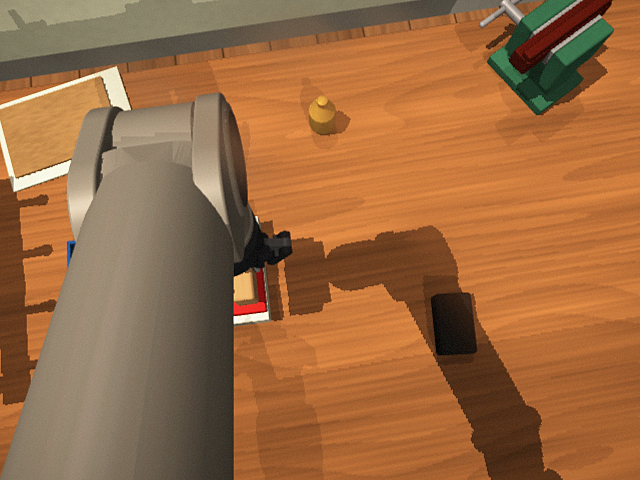

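The board is empty and both chips are in the tray, at (247,423) and (293,446). I'll confirm that with the top view once the arm is clear. Next I'll set the scraper down near (604,−250).

```bash
python3 -c "
from h import *
im=cv2.imread('pics/side8.png')[:,:,::-1].copy()
o=np.array([563.6,120.7])
for c in blobs(im,'chip',(225,400,320,465)):
  P=ray('side',c,16);r=rect(P);d=np.array(r[0])-o;print(c.mean(0),r,'board',d@[.9994,-.0356],d@[.0356,.9994])
delta([604,-250,232],-2.0)"
```

```text
[293.73684211 445.90526316] ((556.50048828125, 233.88095092773438), (23.347801208496094, 36.752742767333984), 81.1380386352539) board -11.124493864746116 112.86029973999023
[245.66666667 423.26666667] ((617.4667358398438, 220.01744079589844), (23.607452392578125, 38.865699768066406), 88.88536071777344) board 50.298714906005834 101.17550612731932
t 11.0 tcp [541.9  34.2 232.3] q [-0.55  0.31  0.5   1.89 -0.18  0.99  1.56] F [-0.2  0.3 -2.7] w 27.4
shift [-7.240e+01 -2.817e+02  1.000e-01] turn [ 0.001  0.001 -0.001]
```

>>> servo_tool(
  moves=[
    [[-5, -20, 0], [0, 0, 0]],
    [[-16, -60, 0], [0, 0, 0]],
    [[-27, -105, 0], [0, 0, 0]],
    [[-38, -150, 0], [0, 0, 0]],
    [[-50, -195, 0], [0, 0, 0]],
    [[-61, -240, 0], [0, 0, 0]],
    [[-70, -270, 0], [0, 0, 0]],
    [[-72, -282, 0], [0, 0, 0]],
  ],
)

```text
time: 11.8
ee_pos: [604.5, -252.8, 232.2]
orientation: [0.001, 0.019, 1.0, -0.001]
wrist_force: [-0.1, -0.5, -4.0]
gripper_width: 27.1
```

>>> servo_tool(
  moves=[
    [[0, 0, 15], [0, 0, 0]],
    [[0, 0, 40], [0, 0, 0]],
    [[0, 0, 65], [0, 0, 0]],
    [[0, 0, 85], [0, 0, 0]],
    [[0, 0, 100], [0, 0, 0]],
    [[0, 0, 110], [0, 0, 0]],
    [[0, 0, 115], [0, 0, 0]],
    [[0, 0, 115], [0, 0, 0]],
  ],
)

```text
time: 12.6
ee_pos: [604.7, -252.3, 116.8]
orientation: [0.001, 0.019, 1.0, -0.0]
wrist_force: [-0.4, -0.3, -3.8]
gripper_width: 27.3
```

```bash
python3 -c "
from h import *
delta([604,-250,100],-2.0)
for n in('side','top'):cv2.imwrite(f'pics/{n}9.png',cams.capture(n)[:,:,::-1])"
```

```text
t 12.6 tcp [ 604.7 -252.3  116.8] q [-0.01  0.65  0.49  1.7  -0.37  0.89  2.16] F [-0.4 -0.3 -3.8] w 27.3
shift [ 0.9  2.3 16.8] turn [-0.001  0.001 -0.003]
```

View pics/side9.png

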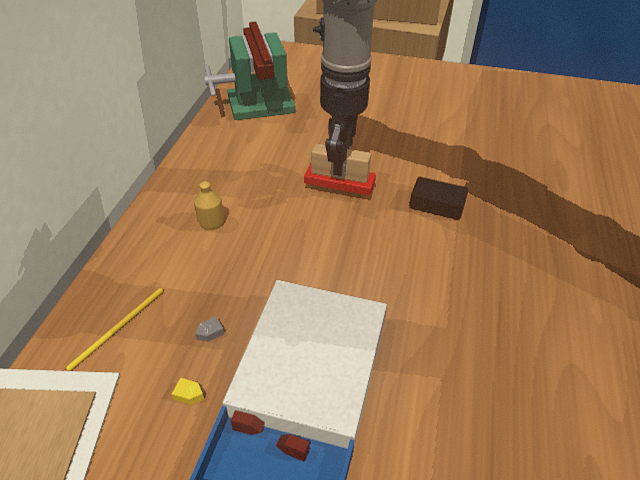

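View pics/top9.png

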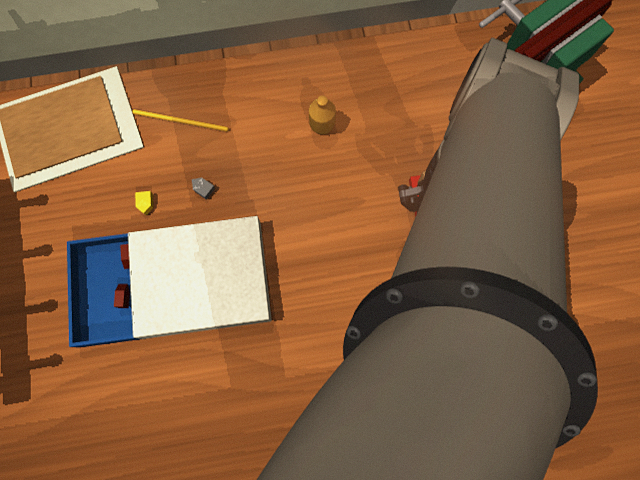

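The top view shows chip a at (125,256) and chip b at (122,296) in the tray near the board face. The scraper is upright above bare bench, so I'll lower it.

>>> servo_tool(
  moves=[
    [[0, 0, 4], [0, 0, 0]],
    [[0, 0, 8], [0, 0, 0]],
    [[0, 0, 11], [0, 0, 0]],
    [[0, 0, 14], [0, 0, 0]],
    [[0, 0, 16], [0, 0, 0]],
    [[0, 0, 17], [0, 0, 0]],
    [[0, 0, 17], [0, 0, 0]],
    [[0, 0, 17], [0, 0, 0]],
  ],
)

```text
time: 13.5
ee_pos: [605.4, -253.2, 101.1]
orientation: [0.002, 0.019, 1.0, -0.001]
wrist_force: [0.2, 0.5, -3.2]
gripper_width: 27.0
```

```bash
python3 -c "
from h import *
delta([604,-250,100],-2.0)"
```

```text
t 13.5 tcp [ 605.4 -253.2  101.1] q [-0.    0.67  0.48  1.7  -0.38  0.86  2.17] F [ 0.2  0.5 -3.2] w 27.0
shift [1.5 3.2 1.1] turn [-0.002  0.003 -0.004]
```

Still carrying about 3 N, so it's roughly 1 mm short. I'll go down a little more.

>>> servo_tool(
  moves=[
    [[0, 0, 0.5], [0, 0, 0]],
    [[0, 0, 1], [0, 0, 0]],
    [[0, 0, 1.5], [0, 0, 0]],
    [[0, 0, 2], [0, 0, 0]],
    [[0, 0, 2], [0, 0, 0]],
    [[0, 0, 2], [0, 0, 0]],
    [[0, 0, 2], [0, 0, 0]],
    [[0, 0, 2], [0, 0, 0]],
  ],
)

```text
time: 14.3
ee_pos: [605.5, -253.3, 100.1]
orientation: [0.002, 0.019, 1.0, -0.001]
wrist_force: [-2.4, 1.3, 4.8]
gripper_width: 27.3
```

The force flipped to +4.8 N, so the block is on the bench. Releasing it.

>>> servo_tool(
  moves=[
    [[0, 0, 0], [0, 0, 0]],
    [[0, 0, 0], [0, 0, 0]],
    [[0, 0, 0], [0, 0, 0]],
    [[0, 0, 0], [0, 0, 0]],
    [[0, 0, 0], [0, 0, 0]],
    [[0, 0, 0], [0, 0, 0]],
    [[0, 0, 0], [0, 0, 0]],
    [[0, 0, 0], [0, 0, 0]],
  ],
  fingers=85,
)

```text
time: 15.1
ee_pos: [605.5, -253.4, 100.1]
orientation: [0.002, 0.019, 1.0, -0.001]
wrist_force: [0.5, -0.1, 0.2]
gripper_width: 84.8
```

>>> servo_tool(
  moves=[
    [[0, 0, -5], [0, 0, 0]],
    [[0, 0, -20], [0, 0, 0]],
    [[0, 0, -50], [0, 0, 0]],
    [[0, 0, -85], [0, 0, 0]],
    [[0, 0, -120], [0, 0, 0]],
    [[0, 0, -150], [0, 0, 0]],
    [[0, 0, -160], [0, 0, 0]],
    [[0, 0, -160], [0, 0, 0]],
  ],
)

```text
time: 15.9
ee_pos: [605.6, -253.8, 262.7]
orientation: [0.004, 0.019, 1.0, -0.001]
wrist_force: [0.2, 0.9, 0.1]
gripper_width: 85.0
```

>>> servo_tool(
  moves=[
    [[20, 20, 0], [0, 0, 0]],
    [[50, 40, 0], [0, 0, 0]],
    [[80, 60, 0], [0, 0, 0]],
    [[110, 80, 0], [0, 0, 0]],
    [[130, 100, 0], [0, 0, 0]],
    [[140, 110, 0], [0, 0, 0]],
    [[140, 110, 0], [0, 0, 0]],
    [[140, 110, 0], [0, 0, 0]],
  ],
)

```text
time: 16.7
ee_pos: [469.8, -138.4, 260.6]
orientation: [0.004, 0.019, 1.0, -0.001]
wrist_force: [-0.3, -0.3, -0.6]
gripper_width: 85.0
```

```bash
python3 -c "
from h import *
delta([604,-250,100],-2.0)
for n in('side','top'):cv2.imwrite(f'pics/{n}10.png',cams.capture(n)[:,:,::-1])
im=cv2.imread('pics/top10.png')[:,:,::-1].copy()
for c in blobs(im,'chip',(70,235,135,330),20):
  for z in (15,25): print(c.min(0),c.max(0),z,rect(ray('top',c,z)))
im=cv2.imread('pics/side10.png')[:,:,::-1].copy()
for k,b,z in(('red',(280,120,400,210),18),('beech',(280,120,400,210),66)):
  for c in blobs(im,k,b): print(k,c.min(0),c.max(0),rect(ray('side',c,z)))
s=cv2.resize(im[390:480,190:370],None,fx=4,fy=4);cv2.imwrite('pics/crop_s.png',s[:,:,::-1])
t=cv2.imread('pics/top10.png')[225:355,60:150];cv2.imwrite('pics/crop_t.png',cv2.resize(t,None,fx=4,fy=4))
"
```

```text
t 16.7 tcp [ 469.8 -138.4  260.6] q [-0.33  0.17  0.59  1.98 -0.11  1.01  1.84] F [-0.3 -0.3 -0.6] w 85.0
shift [-137.1 -105.9  161.9] turn [-0.003  0.007 -0.003]
[114 284] [129 307] 15 ((556.1357421875, 237.7815704345703), (21.95917510986328, 35.36867904663086), 80.01536560058594)
[114 284] [129 307] 25 ((554.1966552734375, 234.3030548095703), (21.68500328063965, 34.9271125793457), 80.01531219482422)
[120 244] [128 268] 15 ((616.7023315429688, 228.46630859375), (11.454081535339355, 38.49929428100586), 89.35424041748047)
[120 244] [128 268] 25 ((614.0071411132812, 225.1040802001953), (11.311073303222656, 38.01863098144531), 89.354248046875)
red [363 180] [373 197] ((554.2487182617188, -243.62057495117188), (46.521427154541016, 13.357658386230469), 88.01062774658203)
beech [310 151] [369 188] ((604.1197509765625, -222.30540466308594), (80.15593719482422, 106.50528717041016), 88.1087875366211)
```

View pics/side10.png

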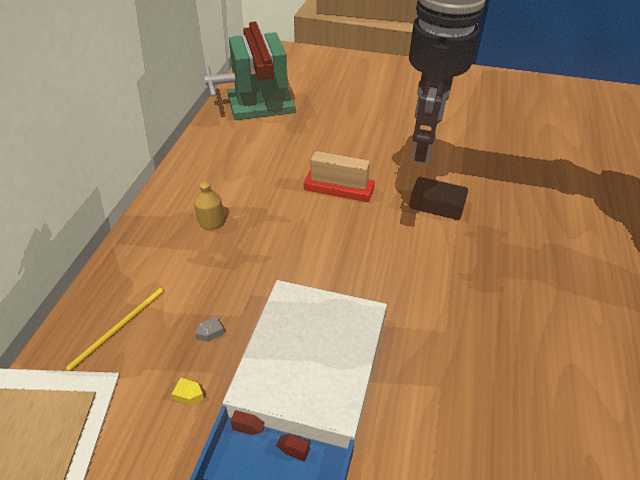

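View pics/crop_s.png

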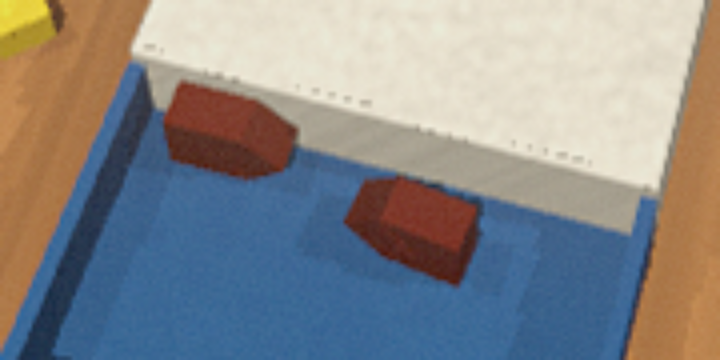

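View pics/crop_t.png

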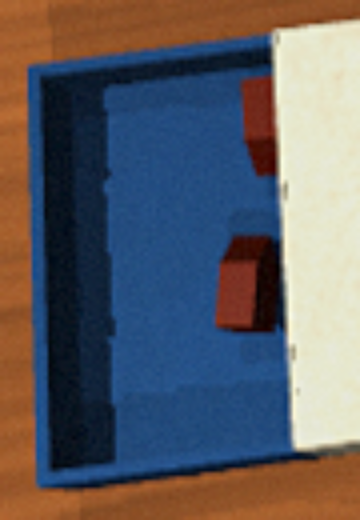

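Final views: the scraper stands upright at (340,180) on bare bench, with the gripper clear. Chip b lies in the tray at about board (−12,115). Chip a rests in the tray against the board face, x about 50, and hasn't moved since frame 8. Handing in.

```bash
python3 -c "
from plant import bot
print(bot.finish_job())"
```

```text
the job is handed in; nothing more can be done
None
```

I gripped the scraper block by its beech grip and wiped both mahogany offcuts over the board's edge into the blue tray in one pass. I then stood the block on its sole on bare bench near (605, −253) mm, let go and moved the arm clear. I handed in at about 17 s.

**Last checks:**
- **Scraper:** in the side view it stands upright and free. At set-down the wrist force turned from −3.2 to +4.8 N, at the same tool height as when I first gripped it, so it was on the bench. I did not measure its grip height separately after release.
- **Offcuts:** both are in the tray. They look unmoved between the frames taken about 10.9 s and 16.7 s in.
- **Chip b:** it lies about 18–20 mm from the board face, at board x about −12.
- **Chip a:** the two views disagree by about 8 mm on its y position, at an assumed height of 15–16 mm. The likely reason is that it is tilted or on edge against the board face, partly hidden from the top camera, so its exact pose is uncertain. The face itself should keep it inside the y limit. Its x of about 50–55 mm and low height look within the limits.
- **Fingers on the offcuts:** I saw no contact between them in the pictures I took. I kept the offcuts to one side of the fingers during the push, but there is no direct force reading for that contact.

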